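Unlatch the instrument case and put its battery pack on charge

TASK

Flip the case's toggle latch open, swing its lid up and right back until it stands open by itself, then take the rectangular battery pack out of its slot and stand it upright and fully home in the charger bay, lowering it all the way down before you let go, not dropping it. Leave the lid and latch open, the round jar in its slot, and everything else on the bench where it is.

Things in the scene. Friction and masses are not known exactly. Their poses are not given: they have to be found in the camera images.
- case: Aluminium instrument case fixed to the bench, 150 (x) by 180 (y) mm; body 72 mm high, 96 mm with the closed lid. Origin at the centre of its underside; x points from the latch side (front) to the hinge side (back), z up. Inside is dark foam, top 66 mm above the bench, with two slots along y.
- lid (a joint): Lid angle in rad: 0 closed, 1.75 at its stop, leaning a little past upright. It hinges along the case's y at the back; lifting the front edge opens it. The stiff hinge keeps the lid where it is left (about 4 N at the handle lifts it). It cannot rise while the latch is closed.
- lid_hinge (a point): Point on the lid's hinge axis, at the middle of its length: in the case frame x = 75, y = 0, z = 72 mm. The axes turn with the lid; with the lid closed they are parallel to the case's.
- lid_handle (a point): Centre of the lid's black bar handle: round bar 12 mm thick along the case's y, 84 mm between its two posts, 40 mm above the lid's top face and 20 mm behind its front edge. In the frame of lid_hinge: x = -130, y = 35, z = 64 mm. The bar can turn in a light grip.
- latch (a joint): Latch angle in rad: 0 closed (lever upright), 2.3 fully open (lever hanging outwards and down in front of the case). Over-centre at 0.5 rad: below that it springs back shut, above it snaps open by itself. It takes about 8 to 14 N on the lever to start it.
- latch_tip (a point): Middle of the free upper edge of the steel latch lever: a plate 5 mm thick, 36 mm wide (along the case's y), 70 mm tall, upright in front of the case when closed and standing 32 mm above the lid's top. Closed, it is at x = -91, y = -50, z = 128 mm in the case frame. It opens when pushed or pulled away from the case (to the case's -x).
- latch_pivot (a point): Middle of the latch lever's hinge, along the case's y: in the case frame x = -83, y = -50, z = 58 mm.
- slot_front (a point): Centre of the floor of the slot nearer the latch, 6 mm above the bench, axes as the case. Both slots are 51 mm wide (x), 156 mm long (y), 60 mm deep. An object stands in the middle of each, no higher than the foam: no room for fingers at its x sides, about 45 mm free at the pack's y ends. Strips 10 mm high cross the floor at y = -38 and 38 mm.
- slot_back (a point): Centre of the floor of the slot nearer the hinge, just like the other; 65 mm behind it (case x = 32.5 mm against -32.5 mm).
- charger: Black battery charger fixed to the bench: base 105 (x) by 104 (y) by 12 mm; two upright walls at its y ends, 10 mm thick, 53 mm wide, up to 88 mm above the bench, 76 mm apart. Its -x and +x sides are open but for lips 6 mm thick, 8 mm above the bay floor, 53 mm apart. Origin at the centre of its underside, z up.
- charger_bay (a point): Centre of the charger's bay floor, 12 mm above the bench; axes as the charger's. The bay takes the pack with its 66 mm side along y. In the bay the pack's top is 16 mm below the wall tops, with 5 mm free at each end wall: no room there for fingers, which must go to the two open sides.
- pack: Rectangular battery pack, grey plastic with a black band and two small brass contacts on top: 45 (x) by 66 (y) by 60 (z) mm, about 0.25 kg. Origin at the centre of its underside. It starts upright in either of the case's two slots, its y along the case's y.
- jar: Round white jar with a screw cap, 43 mm diameter, 59 mm tall, in the other slot; it stays there. Origin at the centre of its underside.
- bottle_a: closed sample bottle, milky plastic with white screw cap, round, 62 mm diameter, 105 mm tall; a bystander; origin at the centre of its underside
- bottle_b: closed sample bottle, milky plastic with white screw cap, round, 62 mm diameter, 105 mm tall; a bystander; origin at the centre of its underside
- bottle_c: closed sample bottle, milky plastic with white screw cap, round, 62 mm diameter, 105 mm tall; a bystander; origin at the centre of its underside
- bottle_d: closed sample bottle, milky plastic with white screw cap, round, 62 mm diameter, 105 mm tall; a bystander; origin at the centre of its underside
- beaker: open glass beaker, 66 mm diameter, 80 mm tall; a bystander; origin at the centre of its underside
- strips_a: test-strip tube lying on its side, white with grey cap, 88 mm long in x, 28 mm thick; a bystander; origin on the bench under its middle
- strips_b: test-strip tube lying on its side, white with grey cap, 88 mm long in x, 28 mm thick; a bystander; origin on the bench under its middle
Not all that is in view belongs to the job. There is more than one size of the charger; the one meant has the size given above.

How it is judged:
By the outcome, as a careful person would: the job done as asked, in the order asked, and still so for the second after the job is handed in, with the robot touching nothing.
It also fails if it takes over 72 s, if anything falls off the work surface, if the arm or the gripper's body presses on something with over 40 N, if the wrist force passes 120 N, or if a joint passes its speed limit or range.

ROBOT

A 6-joint arm with a two-finger parallel gripper is mounted at the origin on the work surface. World frame = base frame: x ahead of the robot, y to its left, z up, the work surface at z = 0. Lengths are in m, angles in rad, forces in N, time in s.
With the tool pointing down it reaches from about 0.35 to 0.975 m from the base axis. Payload 4.9 kg.
Tool frame: the origin (TCP) lies on the centre line of the jaws, within the pads' length; the fingertips stand 19 mm ahead of it and the grasp point (between the pads) is the TCP; z points along the fingers, y is the line along which they close (so a half turn about z gives the same grasp; the last joint's range is limited). The gripper opens to 85 mm and grips with 20 to 120 N. Pads are 22 mm wide; open, the fingers measure 114 mm over their backs; the gripper's body (76 mm by 85 mm) begins 54 mm behind the grasp point. The pads swing forward as they close: fully open they stand 13 mm farther back than shut.
Start: joints at [-1.267, 0.053, 1.613, -0, 1.476, -0.119], TCP at [0.256, -0.57, 0.25] pointing down, gripper open.
Joint ranges: [-3.01, 3.01], [-1.01, 2.22], [0.06, 2.58], [-1.02, 4.17], [0.09, 2.62], [-3.14, 3.14]. Speed limits (rad/s): [2.57, 2.57, 3.14, 3.14, 3.14, 3.14].

INTERFACE

Orientations are given as a unit quaternion [w, x, y, z].
In Python, from rig import arm, viewer gives the robot as it stands. The module is installed in compiled form; this text tells all that it offers.
- The arm moves only by the tool step_arm, never from a script. Its argument "steps" is a list of rows, each a list of 4 numbers: the shift along the tool's x, y, z in cm, then the turn about the tool's z in units of 8 degrees (1.0 is 8 degrees). In form: [[tx, ty, tz, twist], ...]. A call has exactly 8 rows; each row shifts and turns the commanded pose from where the row before left it, along the tool's axes as they then stand; what a row does not reach is not made up. A row lasts 1/10 s, in which the tool goes at most 50 mm and 8.59 degrees, less where a joint would pass 70% of its speed; a pose out of reach is approached as far as the arm can. A call with a gripper value outside its range is refused whole. "hand" is the finger opening in cm, from 0 to 8.54, set as the call begins (left out, the last holds). The fingers move at their own pace and stop on an object; "grip_force" is the grip in N (left out, the last holds). Time passes only in rows, so rows that do not move let the fingers close, or fill a call up. It gives the time, the measured TCP pose, the force, the opening and the grip force at its end, in the units of the state.
- arm.sense(): the state, without advancing time (a new reading comes with each control period).
- viewer.camera(name): name is "scene" or "side" or "wrist"; returns a dict with "image" (384x512x3 uint8, red, green, blue), "z_map" (384x512 float32, m along the optical axis (not along the pixel's ray), 0 where there is no reading), "vfov" (degrees; the focal length in pixels is half the picture's height over the tangent of half this angle, whatever the lens; pixels are square), "cx", "cy" (the principal point, pixels), "rvec" (rotation vector, rad) and "tvec" (3), from world to camera coordinates, as OpenCV has them; the wrist camera has in their place "hand_eye" (4x4, takes a point from camera to tool coordinates, whose origin is the TCP and whose axes are the flange's). Camera axes: x right, y down, z forward; pixel columns grow to the right and rows downward; lengths in m; the calibration is good to about 2 mm. A picture is of the moment at which its call begins: read the wrist's pose just before it.
- arm.sign_off(): hands the job in; it is judged then, once.
The state is a dict: "time_s": time; "joint_positions": joint angles; "dq": joint speeds; "joint_efforts": joint torques, N m; "tool_pos": TCP position; "tool_rot": TCP orientation; "contact_force": force on the tool from outside, world axes, zero at the start; "moment": the same for the moment, N m; "finger_gap": opening from 0.0 (shut) to 1.0 (fully open); "grasp_force": force on a finger pad.
Only numpy, scipy, OpenCV 4.12 (cv2) and the standard library are available. Lean on these libraries where they do the work, as an engineer would, in place of code of your own. Each camera call takes 0.05 s, during which the arm holds its last target. There are 200 camera calls.

## Working session

There is one attempt and no reset: what is moved stays moved. The work goes in short steps, Python scripts to look and compute and a tool call to move; the robot and the scene stay as the last step left them, time stands still between calls to the robot, and variables do not carry over. Pictures are saved under pics/ and viewed, at most 10 in all, crops included, and the job is handed in when it is done.

Besides the shell and the picture viewer there is one more tool, called after "Emit:" as name([rows], argument=value, ...), one row to a line, values as JSON. step_arm: Moves the arm, as the interface text tells. Its arguments: {"type":"object","properties":{"steps":{"type":"array"},"hand":{"type":"number"},"grip_force":{"type":"number"}},"required":["steps"]}

```bash
mkdir -p pics; cat > h.py <<'E'
import numpy as np, cv2
from rig import arm, viewer
from scipy.spatial.transform import Rotation as R
def cam(n):
    s=arm.sense(); c=viewer.camera(n); im=c["image"]; z=c["z_map"]
    h,w=z.shape; f=h/2/np.tan(np.radians(c["vfov"])/2)
    u,v=np.meshgrid(np.arange(w),np.arange(h))
    P=np.stack([(u-c["cx"])/f*z,(v-c["cy"])/f*z,z],-1)
    if n=="wrist":
        H=np.array(c["hand_eye"]); P=P@H[:3,:3].T+H[:3,3]
        q=s["tool_rot"]; Rt=R.from_quat([q[1],q[2],q[3],q[0]]).as_matrix()
        P=P@Rt.T+np.array(s["tool_pos"])
    else:
        Rm=R.from_rotvec(np.ravel(c["rvec"])).as_matrix(); P=(P-np.ravel(c["tvec"]))@Rm
    P[z==0]=np.nan
    return im,P
def save(n,im,box=None,k=1):
    if box: x0,y0,x1,y1=box; im=im[y0:y1,x0:x1]
    cv2.imwrite("pics/"+n,cv2.resize(im[:,:,::-1],None,fx=k,fy=k,interpolation=cv2.INTER_CUBIC))
E
python3 - <<'E'
from h import *
s=arm.sense();print({k:np.round(v,3) for k,v in s.items()})
for n in("scene","side"):
    im,P=cam(n);np.savez(n,im=im,P=P);save(n+"1.png",im,k=1.5)
E
```

```text
{'time_s': np.float64(0.0), 'joint_positions': array([-1.267,  0.053,  1.614, -0.   ,  1.476, -0.119]), 'dq': array([-0.001, -0.001, -0.   , -0.   , -0.001, -0.   ]), 'joint_efforts': array([ 1.0000e-03, -3.9368e+01, -3.7018e+01, -0.0000e+00,  7.0000e-03,
        0.0000e+00]), 'tool_pos': array([ 0.256, -0.569,  0.249]), 'tool_rot': array([-0.001,  0.978,  0.21 , -0.   ]), 'contact_force': array([ 0.317, -0.677,  0.071]), 'moment': array([ 0.018, -0.007, -0.042]), 'grasp_force': np.float64(0.0), 'finger_gap': np.float64(1.001)}
```

View pics/scene1.png

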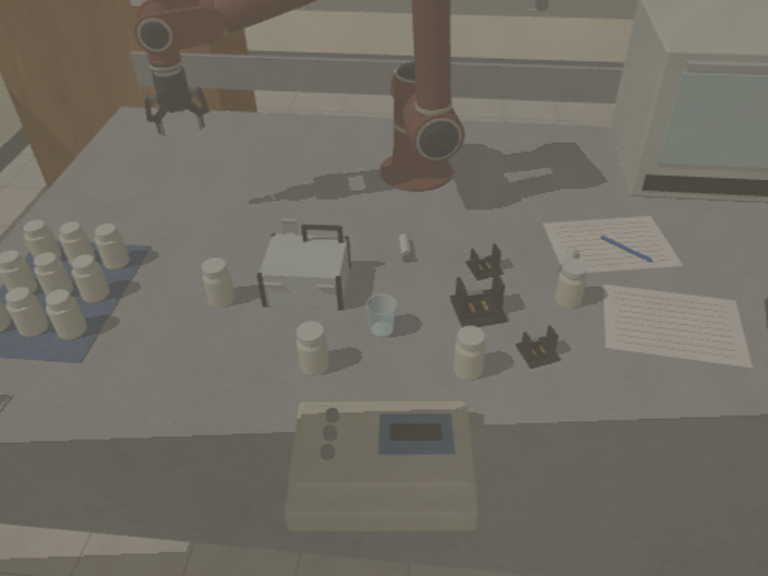

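View pics/side1.png

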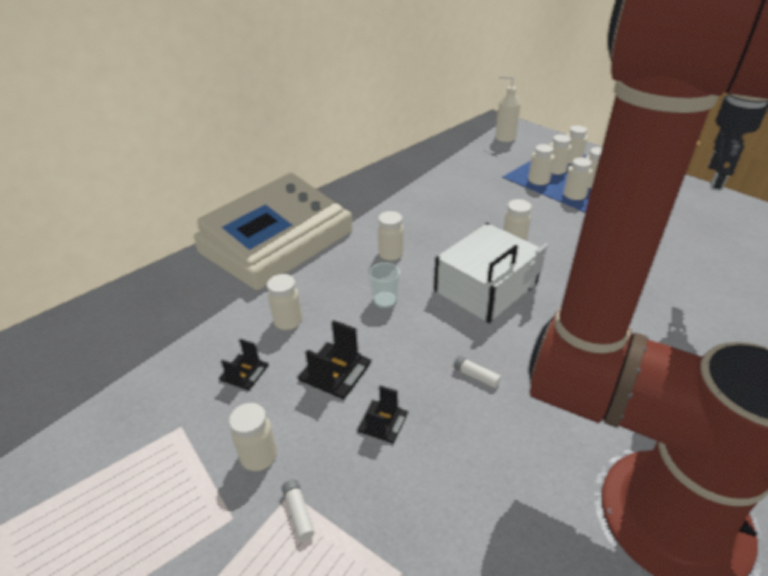

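The scene picture shows the case at (305,268), its handle and latch on the robot's side, and the large charger at (478,300) between two smaller ones. The beaker is at (381,315) and there are bottles around them. Next I'll fit their poses from depth.

```bash
python3 - <<'E'
from h import *
d=np.load("scene.npz");P=d["P"];
def reg(P,x0,y0,x1,y1,a,b):
    Q=P[int(y0/1.5):int(y1/1.5),int(x0/1.5):int(x1/1.5)].reshape(-1,3);return Q[(Q[:,2]>a)&(Q[:,2]<b)]
S=np.load("side.npz")["P"]
for nm,PP,b in(("scene",P,(250,210,360,315)),("side",S,(425,215,560,325))):
    Q=reg(PP,*b,.088,.104);print(nm,"lid",len(Q),Q.mean(0),cv2.minAreaRect(Q[:,:2].astype(np.float32)))
    Q=reg(PP,*b,.112,.175);print(" high",len(Q))
    for lo,hi in((.112,.132),(.132,.145)):
        T=Q[(Q[:,2]>lo)&(Q[:,2]<hi)];print(lo,len(T),T.min(0) if len(T) else 0,T.max(0) if len(T) else 0,np.median(T,0) if len(T) else 0)
for nm,PP,b in(("scene",P,(440,270,515,330)),("side",S,(295,320,375,400))):
    for lo,hi in((.006,.018),(.02,.1),(.078,.1)):
        Q=reg(PP,*b,lo,hi);print(nm,lo,len(Q),Q.mean(0),cv2.minAreaRect(Q[:,:2].astype(np.float32)))
H={"ba":(295,320,330,378),"bb":(200,255,235,308),"bc":(452,325,488,380),"bd":(555,255,588,308),"beaker":(364,293,400,338),"strip":(395,230,415,262),"ch1":(465,243,505,280),"ch3":(515,328,560,366)}
for k,b in H.items():
    Q=reg(P,*b,.008,.14);print(k,len(Q),np.round(Q.min(0),3),np.round(Q.max(0),3))
E
```

```text
scene lid 0 [nan nan nan] ((0.0, 0.0), (0.0, 0.0), 0.0)
 high 0
0.112 0 0 0 0
0.132 0 0 0 0
side lid 1563 [ 0.52847874 -0.209875    0.09526185] ((0.5236269235610962, -0.26242199540138245), (0.17058119177818298, 0.282239705324173), 1.5587420463562012)
 high 177
0.112 83 [ 0.43649236 -0.28651581  0.11233339] [ 0.48158867 -0.13274096  0.13196014] [ 0.44524059 -0.24954194  0.12356151]
0.132 94 [ 0.46743502 -0.22554767  0.1320612 ] [ 0.48121652 -0.13382805  0.14363309] [ 0.47228188 -0.1745257   0.13971673]
scene 0.006 0 [nan nan nan] ((0.0, 0.0), (0.0, 0.0), 0.0)
scene 0.02 0 [nan nan nan] ((0.0, 0.0), (0.0, 0.0), 0.0)
scene 0.078 0 [nan nan nan] ((0.0, 0.0), (0.0, 0.0), 0.0)
side 0.006 654 [0.56742888 0.18504364 0.01195108] ((0.6209821105003357, 0.19618281722068787), (0.20894095301628113, 0.11530644446611404), 9.719118118286133)
side 0.02 674 [0.57230569 0.19013304 0.05727377] ((0.6289093494415283, 0.2001962810754776), (0.18221837282180786, 0.10115550458431244), 13.007485389709473)
side 0.078 169 [0.57339142 0.19110619 0.08515714] ((0.5760084986686707, 0.18816544115543365), (0.05303918942809105, 0.09745659679174423), 19.159496307373047)<stdin>:7: RuntimeWarning: Mean of empty slice.
  ret = um.true_divide(
<stdin>:13: RuntimeWarning: Mean of empty slice.
Traceback (most recent call last):
ValueError: zero-size array to reduction operation minimum which has no identity
```

```bash
cat > fit.py <<'E'
from h import *
from scipy.optimize import minimize
d=np.load("scene.npz")["P"];print("scene valid",np.isfinite(d[...,2]).mean(), np.nanmin(d[...,2]),np.nanmax(d[...,2]))
S=np.load("side.npz")["P"];im=np.load("side.npz")["im"]
def reg(x0,y0,x1,y1,a,b):
    Q=S[int(y0/1.5):int(y1/1.5),int(x0/1.5):int(x1/1.5)].reshape(-1,3);return Q[(Q[:,2]>a)&(Q[:,2]<b)]
Q=reg(425,215,560,325,.091,.100)
Q=Q[(Q[:,1]>-.33)]
m=np.median(Q[:,:2],0);
g=np.round((Q[:,:2]-m)/.004).astype(int)+64
img=np.zeros((128,128),np.uint8);img[g[:,1],g[:,0]]=1
img=cv2.morphologyEx(cv2.morphologyEx(img,cv2.MORPH_CLOSE,np.ones((3,3))),cv2.MORPH_OPEN,np.ones((7,7)))
Q=Q[img[g[:,1],g[:,0]]>0]
r=cv2.minAreaRect(Q[:,:2].astype(np.float32));print("lid",len(Q),r)
T=reg(425,215,560,325,.132,.146);r=cv2.fitLine(T[:,:2].astype(np.float32),cv2.DIST_HUBER,0,.01,.01).ravel()
print("handle",T.mean(0),np.degrees(np.arctan2(r[1],r[0])),T[:,2].max())
T=reg(425,215,560,325,.104,.131);T=T[T[:,1]<-.22];print("latch",len(T),np.median(T,0),T.min(0),T.max(0))
T=reg(295,320,375,400,.078,.095);print("charger",cv2.minAreaRect(T[:,:2].astype(np.float32)))
H={"bA":(375,210,406,260),"bB":(500,198,533,240),"bC":(265,274,302,330),"bD":(230,403,276,470),"beaker":(366,262,402,306),"strip":(455,355,502,390),"strip2":(280,480,315,545),"ch1":(355,385,410,440),"ch3":(218,338,270,388)}
for k,b in H.items():
    Q=reg(*b,.01,.14);print(k,len(Q),np.round(np.percentile(Q,3,0),3),np.round(np.percentile(Q,97,0),3))
E
python3 fit.py
```

```text
scene valid 0.9961700439453125 -0.07266332205967506 0.9166731770199731
lid 1340 ((0.5312379002571106, -0.21583978831768036), (0.15175844728946686, 0.18326117098331451), 0.4528461694717407)
handle [ 0.47272221 -0.17712967  0.13915036] -88.58071 0.14363309158886794
latch 72 [ 0.44057043 -0.25673909  0.1199048 ] [ 0.43649236 -0.28658192  0.10423947] [ 0.48158867 -0.22054138  0.13086401]
charger ((0.5760084986686707, 0.18816544115543365), (0.05303918942809105, 0.09745659679174423), 19.159496307373047)
bA 474 [ 0.746 -0.173  0.014] [ 0.795 -0.122  0.105]
bB 448 [ 0.535 -0.425  0.033] [ 0.615 -0.288  0.106]
bC 673 [0.728 0.131 0.013] [0.886 0.199 0.106]
bD 1007 [0.494 0.371 0.015] [0.542 0.423 0.106]
beaker 476 [ 0.629 -0.052  0.013] [0.689 0.008 0.08 ]
strip 267 [ 0.337 -0.008  0.011] [0.417 0.023 0.027]
strip2 445 [0.353 0.386 0.013] [0.434 0.426 0.027]
ch1 442 [0.398 0.169 0.011] [0.453 0.236 0.059]
ch3 348 [0.668 0.281 0.01 ] [0.722 0.349 0.059]
```

Emit:
step_arm([
  [0,0,0,1],
  [0,0,0,1],
  [0,0,0,0.9],
  [2.7,-3.8,0,0],
  [2.7,-3.8,0,0],
  [2.7,-3.8,0,0],
  [2.7,-3.8,0,0],
  [2.7,-3.8,0,0],
], hand=0, grip_force=20)

```text
time_s: 0.9
tool_pos: [0.3885, -0.3757, 0.2497]
tool_rot: [-0.0, 1.0, 0.009, -0.0]
contact_force: [1.3, 0.7, 0.9]
finger_gap: 0.0
grasp_force: 0.0
```

Emit:
step_arm([
  [2.6,-3.6,0,0],
  [2.6,-3.6,0,0],
  [2.7,-3.9,0,0],
  [0,0,0,0],
  [0,0,0,0],
  [0,0,0,0],
  [0,0,0,0],
  [0,0,0,0],
])

```text
time_s: 1.7
tool_pos: [0.4644, -0.2662, 0.2502]
tool_rot: [-0.0, 1.0, 0.008, -0.0]
contact_force: [0.2, 0.4, 0.5]
finger_gap: 0.002
grasp_force: 0.0
```

```bash
python3 - <<'E'
from h import *
im,P=cam("wrist");np.savez("w1",im=im,P=P);save("w1.png",im,k=1.5)
s=arm.sense();print(s["tool_pos"],s["tool_rot"],s["time_s"])
b=(P[...,2]>.11)&(P[...,2]<.135)&(P[...,0]<.5)&(P[...,1]<-.2)
Q=P[b];print(len(Q),np.percentile(Q,[2,50,98],axis=0).round(4))
b=(P[...,2]>.092)&(P[...,2]<.100)&(P[...,0]<.65);Q=P[b];print(len(Q),cv2.minAreaRect(Q[:,:2].astype(np.float32)),np.percentile(Q,[1,50,99],axis=0).round(4))
b=(P[...,2]>.136)&(P[...,2]<.148)&(P[...,0]<.65);Q=P[b];print(len(Q),np.percentile(Q,[1,50,99],axis=0).round(4))
E
```

```text
[ 0.46448742 -0.26610157  0.2502317 ] [-2.44633389e-05  9.99967878e-01  8.01485429e-03 -7.38889888e-05] 1.75
815 [[ 0.4393 -0.2858  0.1108]
 [ 0.4451 -0.2659  0.1294]
 [ 0.4832 -0.2237  0.1326]]
38212 ((0.5230065584182739, -0.2693050503730774), (0.1573122888803482, 0.29349371790885925), 0.9350675940513611) [[ 0.4554 -0.3066  0.095 ]
 [ 0.541  -0.221   0.0972]
 [ 0.5995 -0.1277  0.0989]]
1947 [[ 0.4705 -0.2295  0.1369]
 [ 0.4777 -0.184   0.1421]
 [ 0.483  -0.1387  0.1443]]
```

View pics/w1.png

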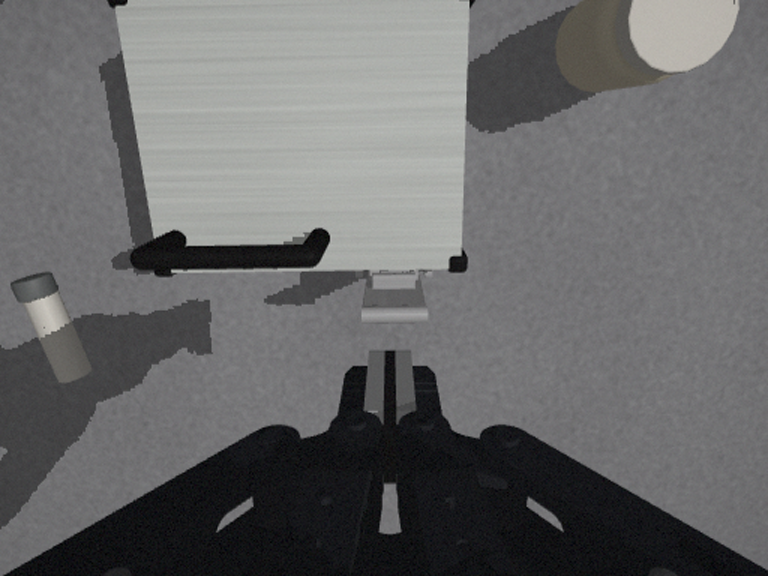

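The wrist picture shows the latch lever at (395,300), just in front of the lid. The handle is at (235,255), well clear of the fingers.

Emit:
step_arm([
  [0.8,0.4,0,0],
  [0,0,3,0],
  [0,0,3,0],
  [0,0,3,0],
  [0,0,2,0],
  [0,0,1,0],
  [0,0,0,0],
  [0,0,0,0],
])

```text
time_s: 2.55
tool_pos: [0.4738, -0.2696, 0.1313]
tool_rot: [0.0, 1.0, 0.009, 0.001]
contact_force: [-1.3, -0.3, 0.3]
finger_gap: 0.002
grasp_force: 0.0
```

Emit:
step_arm([
  [-1,0,0,0],
  [-1,0,0,0],
  [-1,0,0,0],
  [-0.5,0,0,0],
  [-0.5,0,0.3,0],
  [-0.5,0,0.5,0],
  [-0.5,0,0.5,0],
  [0,0,0,0],
])

```text
time_s: 3.35
tool_pos: [0.4214, -0.2693, 0.1159]
tool_rot: [-0.001, 1.0, 0.009, -0.001]
contact_force: [0.1, 0.1, -1.2]
finger_gap: 0.0
grasp_force: 0.0
```

Emit:
step_arm([
  [-0.7,0,0,0],
  [-0.7,0,0,0],
  [-0.7,0,0,0],
  [0,0,0,0],
  [0,0,-4,0],
  [0,0,-4,0],
  [0,0,-4,0],
  [0,0,0,0],
])

```text
time_s: 4.15
tool_pos: [0.4046, -0.2726, 0.245]
tool_rot: [0.004, 1.0, 0.009, 0.005]
contact_force: [0.4, -0.6, 0.5]
finger_gap: 0.004
grasp_force: 0.0
```

```bash
python3 - <<'E'
from h import *
im,P=cam("wrist");np.savez("w2",im=im,P=P);save("w2.png",im,k=1)
s=arm.sense();print(s["tool_pos"],s["time_s"])
for lo in(.03,.05,.07,.104,.12,.136):
    b=(P[...,2]>lo)&(P[...,2]<lo+.02)&(P[...,0]<.5)&(P[...,1]<-.12)&(P[...,1]>-.31);Q=P[b];print(lo,len(Q),np.percentile(Q,[1,50,99],axis=0).round(3).tolist() if len(Q) else 0)
E
```

```text
[ 0.40361322 -0.27168597  0.24158751] 4.2
0.03 633 [[0.424, -0.287, 0.031], [0.434, -0.269, 0.04], [0.444, -0.252, 0.046]]
0.05 246 [[0.444, -0.294, 0.053], [0.451, -0.252, 0.067], [0.456, -0.136, 0.069]]
0.07 389 [[0.449, -0.283, 0.071], [0.453, -0.268, 0.086], [0.458, -0.134, 0.088]]
0.104 64 [[0.472, -0.231, 0.104], [0.478, -0.23, 0.115], [0.483, -0.226, 0.124]]
0.12 380 [[0.469, -0.231, 0.121], [0.48, -0.198, 0.139], [0.483, -0.139, 0.14]]
0.136 2503 [[0.47, -0.23, 0.138], [0.476, -0.184, 0.142], [0.483, -0.139, 0.144]]
```

View pics/w2.png

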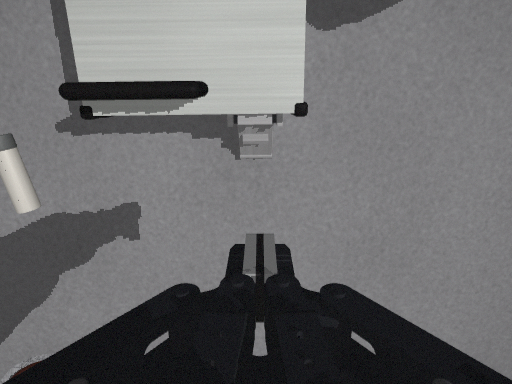

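The latch is open: the lever hangs at (257,140). Next is the handle.

Emit:
step_arm([
  [2.4,-2.9,0,0],
  [2.4,-2.9,0,0],
  [2.5,-3.0,0,0],
  [0,0,0,-1],
  [0,0,0,-1],
  [0,0,0,-1],
  [0,0,0,-1],
  [0,0,0,-1],
], hand=5)

```text
time_s: 5.0
tool_pos: [0.4729, -0.1805, 0.2353]
tool_rot: [-0.001, 0.936, 0.353, -0.001]
contact_force: [-0.2, -0.2, -0.5]
finger_gap: 0.589
grasp_force: 0.0
```

Emit:
step_arm([
  [0,0,0,-1],
  [0,0,0,-1],
  [0,0,0,-1],
  [0,0,0,-1],
  [0,0,0,-1],
  [0,0,0,-1],
  [0,0,0,-0.25],
  [0,0,0,0],
])

```text
time_s: 5.8
tool_pos: [0.4729, -0.1807, 0.2356]
tool_rot: [-0.001, 0.701, 0.713, -0.0]
contact_force: [-0.6, -0.1, -0.2]
finger_gap: 0.584
grasp_force: 0.0
```

Emit:
step_arm([
  [0,0.4,1,0],
  [0,0,3,0],
  [0,0,3,0],
  [0,0,2,0],
  [0,0,0.8,0],
  [0,0,0,0],
  [0,0,0,0],
  [0,0,0,0],
])

```text
time_s: 6.6
tool_pos: [0.4785, -0.1814, 0.1409]
tool_rot: [0.001, 0.701, 0.713, 0.0]
contact_force: [0.1, -0.9, 0.4]
finger_gap: 0.583
grasp_force: 0.0
```

Emit:
step_arm([
  [0,0,0,0],
  [0,0,0,0],
  [0,0,0,0],
  [0,0,0,0],
  [0,0,0,0],
  [0,0,0,0],
  [0,0,0,0],
  [0,0,0,0],
], hand=0.6, grip_force=25)

```text
time_s: 7.4
tool_pos: [0.4773, -0.1811, 0.14]
tool_rot: [-0.0, 0.701, 0.713, -0.0]
contact_force: [-4.6, 1.4, 4.7]
finger_gap: 0.13
grasp_force: 24.6
```

```bash
python3 - <<'E'
import numpy as np
r=np.hypot(.130,.064)
f=np.linspace(0,1.73,19)
x=-.130*np.cos(f)+.064*np.sin(f); z=.130*np.sin(f)+.064*np.cos(f)
print(np.round(np.c_[f[1:],np.diff(x)*100,-np.diff(z)*100],2))
E
```

```text
[[ 0.1   0.67 -1.22]
 [ 0.19  0.79 -1.15]
 [ 0.29  0.89 -1.07]
 [ 0.38  0.99 -0.98]
 [ 0.48  1.08 -0.88]
 [ 0.58  1.16 -0.77]
 [ 0.67  1.23 -0.65]
 [ 0.77  1.29 -0.53]
 [ 0.86  1.33 -0.41]
 [ 0.96  1.36 -0.28]
 [ 1.06  1.38 -0.14]
 [ 1.15  1.39 -0.01]
 [ 1.25  1.39  0.12]
 [ 1.35  1.37  0.25]
 [ 1.44  1.34  0.39]
 [ 1.54  1.29  0.51]
 [ 1.63  1.24  0.63]
 [ 1.73  1.17  0.75]]
```

Emit:
step_arm([
  [0,0.7,-1.2,0],
  [0,0.8,-1.15,0],
  [0,0.9,-1.05,0],
  [0,1.0,-1.0,0],
  [0,1.1,-0.9,0],
  [0,1.15,-0.75,0],
  [0,0,0,0],
  [0,0,0,0],
])

```text
time_s: 8.2
tool_pos: [0.5345, -0.1795, 0.2029]
tool_rot: [-0.0, 0.701, 0.714, 0.0]
contact_force: [-8.0, 3.7, 13.4]
finger_gap: 0.129
grasp_force: 26.1
```

Emit:
step_arm([
  [0,1.2,-0.6,0],
  [0,1.3,-0.5,0],
  [0,1.3,-0.4,0],
  [0,1.35,-0.3,0],
  [0,1.4,-0.1,0],
  [0,1.4,0.0,0],
  [0,0,0,0],
  [0,0,0,0],
])

```text
time_s: 9.0
tool_pos: [0.6143, -0.1772, 0.2191]
tool_rot: [-0.0, 0.7, 0.714, 0.002]
contact_force: [1.8, 5.5, 2.5]
finger_gap: 0.126
grasp_force: 26.9
```

Emit:
step_arm([
  [0,1.4,0.1,0],
  [0,1.35,0.25,0],
  [0,1.35,0.4,0],
  [0,1.3,0.5,0],
  [0,1.25,0.65,0],
  [0,1.0,0.6,0],
  [0,0,0,0],
  [0,0,0,0],
])

```text
time_s: 9.8
tool_pos: [0.6904, -0.1755, 0.1928]
tool_rot: [-0.001, 0.7, 0.714, 0.001]
contact_force: [2.8, 6.5, -0.2]
finger_gap: 0.132
grasp_force: 26.7
```

Emit:
step_arm([
  [0,0,0,0],
  [0,0,0,0],
  [0,0,0,0],
  [0,0,-2,0],
  [0,0,-3,0],
  [0,0,-3,0],
  [0,0,-4,0],
  [0,0,-4,0],
], hand=3)

```text
time_s: 10.6
tool_pos: [0.6894, -0.1775, 0.3546]
tool_rot: [-0.0, 0.701, 0.713, -0.0]
contact_force: [0.6, -0.2, -0.2]
finger_gap: 0.351
grasp_force: 0.0
```

Emit:
step_arm([
  [-1,-4,0,0],
  [-1,-4,0,0],
  [-1,-4,0,0],
  [-1,-4,0,1],
  [0,-4,0,1],
  [0,0,0,1],
  [0,0,0,1],
  [0,0,0,1],
], hand=8.54)

```text
time_s: 11.4
tool_pos: [0.4903, -0.2155, 0.3541]
tool_rot: [0.001, 0.904, 0.428, 0.0]
contact_force: [0.4, 0.6, -0.2]
finger_gap: 0.999
grasp_force: 0.0
```

Emit:
step_arm([
  [0,0,0,1],
  [0,0,0,1],
  [0,0,0,1],
  [0,0,0,1],
  [0,0,0,1],
  [0,0,0,1],
  [0,0,0,0.25],
  [0,0,0,0],
])

```text
time_s: 12.2
tool_pos: [0.4907, -0.2154, 0.3538]
tool_rot: [0.0, 1.0, 0.009, -0.0]
contact_force: [-0.4, 0.1, 0.0]
finger_gap: 0.997
grasp_force: 0.0
```

```bash
python3 - <<'E'
from h import *
im,P=cam("wrist");np.savez("w3",im=im,P=P);save("w3.png",im,k=1.5)
s=arm.sense();print(s["tool_pos"],s["tool_rot"],s["time_s"])
E
```

```text
[ 0.49076518 -0.21538363  0.35385231] [1.85231719e-04 9.99958609e-01 9.09650692e-03 1.79694432e-05] 12.25
```

View pics/w3.png

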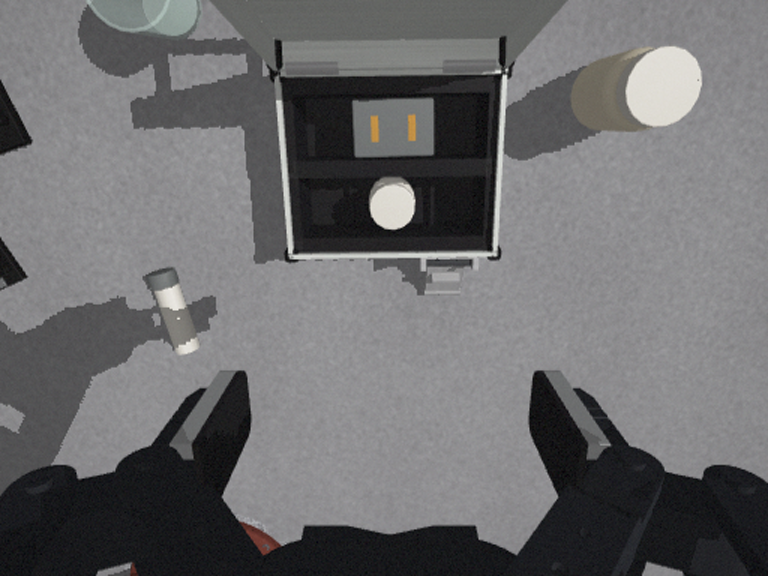

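The lid stands open. The pack is in the back slot at (393,127) and the jar is in the front slot at (392,203).

```bash
python3 - <<'E'
from h import *
d=np.load("w3.npz");P=d["P"];im=d["im"]
sub=np.zeros(P.shape[:2],bool);sub[62:108,230:295]=1
Q=P[sub&(P[...,2]>.058)&(P[...,2]<.075)]
hsv=cv2.cvtColor(im,cv2.COLOR_RGB2HSV)
b=sub&(im.max(-1)>80);Q=P[b];Q=Q[abs(Q[:,2]-np.median(Q[:,2]))<.005];print(len(Q),np.median(Q,0),cv2.minAreaRect(Q[:,:2].astype(np.float32)))
sub[:]=0;sub[0:46,185:335]=1
Q=P[sub];Q=Q[(Q[:,2]>.09)];print("lid",len(Q))
for lo in np.arange(.08,.24,.02):
    T=Q[(Q[:,2]>lo)&(Q[:,2]<lo+.02)];
    if len(T):print(lo.round(2),len(T),np.percentile(T[:,0],[2,50]).round(4))
E
```

```text
0 [nan nan nan] ((0.0, 0.0), (0.0, 0.0), 0.0)
lid 3284
0.08 475 [0.6282 0.6308]
0.1 1061 [0.6297 0.633 ]
0.12 1212 [0.6329 0.6361]
0.14 536 [0.6357 0.6379]
  return _methods._mean(a, axis=axis, dtype=dtype,
  ret = um.true_divide(
```

```bash
python3 - <<'E'
from h import *
d=np.load("w3.npz");P=d["P"];im=d["im"]
def f(r0,r1,c0,c1,t,zl,zh):
    Q=P[r0:r1,c0:c1][im[r0:r1,c0:c1].max(-1)>t];Q=Q[(Q[:,2]>zl)&(Q[:,2]<zh)];print(len(Q),np.median(Q,0),cv2.minAreaRect(Q[:,:2].astype(np.float32)))
f(60,110,228,297,70,.055,.075)
f(112,160,240,285,110,.055,.075)
E
```

```text
2037 [ 0.56467651 -0.21699977  0.06725563] ((0.5641416907310486, -0.2166770100593567), (0.044174689799547195, 0.06434430927038193), 2.7716007232666016)
730 [ 0.50091133 -0.2171727   0.06607297] ((0.5001178979873657, -0.21709848940372467), (0.03809158876538277, 0.0379575677216053), 86.53995513916016)
```

Emit:
step_arm([
  [3.7,0.1,0,0],
  [3.6,0,0,0],
  [0,0,4,0],
  [0,0,4,0],
  [0,0,4,0],
  [0,0,4,0],
  [0,0,3,0],
  [0,0,0,0],
])

```text
time_s: 13.05
tool_pos: [0.5607, -0.2133, 0.1577]
tool_rot: [-0.003, 1.0, 0.009, -0.005]
contact_force: [-0.8, 1.0, 0.0]
finger_gap: 1.004
grasp_force: 0.0
```

Emit:
step_arm([
  [0.3,0.2,2,0],
  [0,0,2,0],
  [0,0,2,0],
  [0,0,2,0],
  [0,0,1.5,0],
  [0,0,1.3,0],
  [0,0,0,0],
  [0,0,0,0],
])

```text
time_s: 13.85
tool_pos: [0.5675, -0.217, 0.0565]
tool_rot: [0.0, 1.0, 0.009, 0.0]
contact_force: [-0.0, -0.1, 1.7]
finger_gap: 0.999
grasp_force: 0.0
```

Emit:
step_arm([
  [0,0,0,0],
  [0,0,0,0],
  [0,0,0,0],
  [0,0,0,0],
  [0,0,0,0],
  [0,0,0,0],
  [0,0,0,0],
  [0,0,0,0],
], hand=5.5, grip_force=45)

```text
time_s: 14.65
tool_pos: [0.5683, -0.2173, 0.0575]
tool_rot: [0.001, 1.0, 0.009, 0.001]
contact_force: [0.1, 0.4, 6.6]
finger_gap: 0.759
grasp_force: 51.7
```

Emit:
step_arm([
  [0,0,-0.7,0],
  [0,0,-1,0],
  [0,0,-1.5,0],
  [0,0,-2,0],
  [0,0,-2.5,0],
  [0,0,-3,0],
  [0,0,-3,0],
  [0,0,-3,0],
])

```text
time_s: 15.45
tool_pos: [0.5665, -0.2166, 0.2248]
tool_rot: [0.0, 1.0, 0.009, -0.0]
contact_force: [-0.0, -1.2, -2.7]
finger_gap: 0.763
grasp_force: 51.2
```

Emit:
step_arm([
  [-0.7,-3.6,0,0],
  [-0.7,-3.6,0,0],
  [-0.7,-3.6,0,0],
  [-0.8,-3.6,0,0],
  [-0.8,-3.6,0,0],
  [-0.8,-3.6,0,-0.77],
  [0,0,0,-0.75],
  [0,0,0,-0.75],
])

```text
time_s: 16.25
tool_pos: [0.5174, -0.0004, 0.2236]
tool_rot: [0.0, 0.985, 0.17, -0.0]
contact_force: [0.5, -0.0, -2.0]
finger_gap: 0.763
grasp_force: 51.3
```

Emit:
step_arm([
  [0,0,4,0],
  [0,0,4,0],
  [0,0,4,0],
  [0,0,2.5,0],
  [0,0,1,0],
  [0,0,0,0],
  [0,0,0,0],
  [0,0,0,0],
])

```text
time_s: 17.05
tool_pos: [0.52, -0.0019, 0.0703]
tool_rot: [0.001, 0.986, 0.167, 0.002]
contact_force: [0.8, -0.5, -1.8]
finger_gap: 0.767
grasp_force: 51.4
```

Emit:
step_arm([
  [0,0,0.6,0],
  [0,0,0.5,0],
  [0,0,0.3,0],
  [0,0,0.2,0],
  [0,0,0.1,0],
  [0,0,0,0],
  [0,0,0,0],
  [0,0,0,0],
])

```text
time_s: 17.85
tool_pos: [0.5183, -0.0015, 0.0516]
tool_rot: [-0.0, 0.986, 0.167, -0.0]
contact_force: [-4.2, 1.7, 5.8]
finger_gap: 0.766
grasp_force: 52.2
```

Contact on the bench. Release, rise and turn for the new grasp.

Emit:
step_arm([
  [0,0,0,0],
  [0,0,0,0],
  [0,0,0,0],
  [0,0,-1,0],
  [0,0,-2,0],
  [0,0,-3,0],
  [0,0,-4,0],
  [0,0,-3,0],
], hand=8.54)

```text
time_s: 18.65
tool_pos: [0.5189, -0.0017, 0.184]
tool_rot: [0.0, 0.986, 0.167, 0.001]
contact_force: [1.0, -0.6, 0.4]
finger_gap: 1.006
grasp_force: 0.0
```

Emit:
step_arm([
  [-6,0,0,0],
  [-4.0,0,0,0],
  [0,0,0,0],
  [0,0,0,0],
  [0,0,0,0],
  [0,0,0,0],
  [0,0,0,0],
  [0,0,0,0],
])

```text
time_s: 19.45
tool_pos: [0.4336, -0.031, 0.1807]
tool_rot: [-0.0, 0.986, 0.167, -0.0]
contact_force: [0.1, -0.5, -0.2]
finger_gap: 0.998
grasp_force: 0.0
```

```bash
python3 - <<'E'
from h import *
im,P=cam("wrist");np.savez("w4",im=im,P=P);save("w4.png",im,k=1)
s=arm.sense();print(s["tool_pos"],s["tool_rot"],s["time_s"])
b=(P[...,2]>.052)&(P[...,2]<.068)&(abs(P[...,0]-.52)<.07)&(abs(P[...,1])<.06);Q=P[b];print(len(Q),np.median(Q,0),cv2.minAreaRect(Q[:,:2].astype(np.float32)))
E
```

```text
[ 0.43349691 -0.03105812  0.18068981] [-9.37485064e-05  9.85980972e-01  1.66857544e-01 -2.71848505e-04] 19.5
6156 [ 0.5154618  -0.00231028  0.06122683] ((0.5146756768226624, -0.002402976155281067), (0.04522449150681496, 0.06596600264310837), 20.387683868408203)
```

View pics/w4.png

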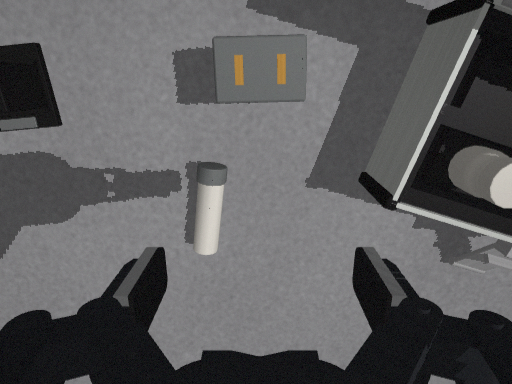

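The pack stands upright at (260,68). Now the turn, with another look at the charger.

Emit:
step_arm([
  [4.3,0,0,-1],
  [0,0,0,-1],
  [0,0,0,-1],
  [0,0,0,-1],
  [0,0,0,-1],
  [0,0,0,-1],
  [0,0,0,-1],
  [0,0,0,-1],
])

```text
time_s: 20.3
tool_pos: [0.474, -0.0169, 0.1806]
tool_rot: [-0.0, 0.746, 0.666, -0.0]
contact_force: [0.2, 0.8, 0.1]
finger_gap: 0.998
grasp_force: 0.0
```

Emit:
step_arm([
  [0,0,0,-1],
  [0,0,0,-1],
  [0,0,0,-1],
  [0,0,0,-0.25],
  [0,4.3,-2,0],
  [0,0,0,0],
  [0,0,0,0],
  [0,0,0,0],
])

```text
time_s: 21.1
tool_pos: [0.5141, -0.0029, 0.2005]
tool_rot: [-0.0, 0.579, 0.815, -0.0]
contact_force: [-1.0, -0.7, 0.7]
finger_gap: 1.0
grasp_force: 0.0
```

```bash
python3 - <<'E'
from h import *
im,P=cam("wrist");np.savez("w5",im=im,P=P)
s=arm.sense();print(s["tool_pos"],s["tool_rot"],s["time_s"])
N=(abs(P[...,0]-.576)<.09)&(abs(P[...,1]-.188)<.08)
for lo,hi in((.08,.095),(.006,.018)):
    Q=P[N&(P[...,2]>lo)&(P[...,2]<hi)];print(len(Q),cv2.minAreaRect(Q[:,:2].astype(np.float32)))
E
```

```text
[ 0.51388357 -0.00303103  0.20041585] [-3.27027234e-04  5.79454752e-01  8.15004311e-01 -2.36376526e-04] 21.15
1498 ((0.5910339951515198, 0.1458878070116043), (0.05372949317097664, 0.010245002806186676), 19.30278778076172)
3488 ((0.5880648493766785, 0.15614205598831177), (0.10573409497737885, 0.03955325484275818), 18.835832595825195)
```

Emit:
step_arm([
  [0,0.1,4,0],
  [0,0,4,0],
  [0,0,4,0],
  [0,0,2,0],
  [0,0,1,0],
  [0,0,0.5,0],
  [0,0,0,0],
  [0,0,0,0],
])

```text
time_s: 21.95
tool_pos: [0.5166, -0.0028, 0.0474]
tool_rot: [0.001, 0.579, 0.815, 0.001]
contact_force: [-1.0, -0.3, 0.7]
finger_gap: 1.001
grasp_force: 0.0
```

Emit:
step_arm([
  [0,0,0,0],
  [0,0,0,0],
  [0,0,0,0],
  [0,0,0,0],
  [0,0,0,0],
  [0,0,0,0],
  [0,0,0,0],
  [0,0,0,0],
], hand=3.5, grip_force=45)

```text
time_s: 22.75
tool_pos: [0.5162, -0.0027, 0.0467]
tool_rot: [0.001, 0.579, 0.815, 0.0]
contact_force: [-0.2, 0.1, 6.4]
finger_gap: 0.518
grasp_force: 47.5
```

Emit:
step_arm([
  [0,0,-1,0],
  [0,0,-2,0],
  [0,0,-4,0],
  [0,0,-4,0],
  [0,0,-4,0],
  [0,0,0,0],
  [0,0,0,0],
  [0,0,0,0],
])

```text
time_s: 23.55
tool_pos: [0.5137, -0.0023, 0.1932]
tool_rot: [-0.002, 0.579, 0.815, -0.001]
contact_force: [-0.0, 0.5, -3.5]
finger_gap: 0.521
grasp_force: 46.8
```

Emit:
step_arm([
  [3.2,2.4,0,0],
  [3.2,2.4,0,0],
  [3.2,2.4,0,0],
  [3.2,2.4,0,0],
  [3.1,2.4,0,0],
  [0,0,0,0],
  [0,0,0,0],
  [0,0,0,0],
])

```text
time_s: 24.35
tool_pos: [0.5753, 0.1862, 0.1937]
tool_rot: [-0.001, 0.58, 0.815, -0.002]
contact_force: [-0.3, -0.1, -1.7]
finger_gap: 0.522
grasp_force: 47.2
```

```bash
python3 - <<'E'
from h import *
im,P=cam("wrist");save("w6.png",im,k=1)
s=arm.sense();print(s["tool_pos"],s["tool_rot"],s["time_s"],s["contact_force"])
e=np.array([.5768,.1867])-s["tool_pos"][:2];a=np.radians(109.2);print("tool err cm",100*(e@[np.cos(a),np.sin(a)]),100*(e@[np.sin(a),-np.cos(a)]))
im,P=cam("side");save("s6.png",im,(130,120,350,330),2.5)
N=(abs(P[...,0]-.576)<.08)&(abs(P[...,1]-.188)<.08)
Q=P[N&(P[...,2]>.08)&(P[...,2]<.095)];print(len(Q),cv2.minAreaRect(Q[:,:2].astype(np.float32)))
E
```

```text
[0.57560455 0.18598967 0.19421653] [-0.0008857   0.57982006  0.81474333 -0.00109957] 24.4 [ 0.32893914 -0.09691688 -3.47118151]
tool err cm 0.027767431318958983 0.1362557218642013
140 ((0.5753793716430664, 0.18749241530895233), (0.05104140564799309, 0.09725441783666611), 18.7851505279541)
```

View pics/s6.png

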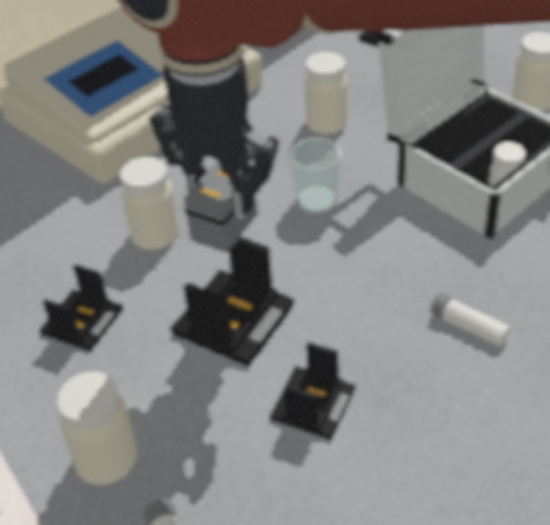

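The pack hangs upright in the grip (crop, around (218,205)) over the large charger at (235,305), and its path down is clear.

Emit:
step_arm([
  [0,0.1,2.5,0],
  [0,0,2.5,0],
  [0,0,2,0],
  [0,0,1.5,0],
  [0,0,1,0],
  [0,0,0.5,0],
  [0,0,0,0],
  [0,0,0,0],
])

```text
time_s: 25.25
tool_pos: [0.5781, 0.1874, 0.0969]
tool_rot: [0.001, 0.579, 0.815, 0.001]
contact_force: [0.2, -0.2, -2.0]
finger_gap: 0.522
grasp_force: 47.2
```

Emit:
step_arm([
  [0,-0.1,0.6,0],
  [0,0,0.6,0],
  [0,0,0.6,0],
  [0,0,0.5,0],
  [0,0,0.3,0],
  [0,0,0.2,0],
  [0,0,0,0],
  [0,0,0,0],
])

```text
time_s: 26.05
tool_pos: [0.5766, 0.187, 0.068]
tool_rot: [0.0, 0.579, 0.815, 0.0]
contact_force: [0.2, 0.1, -2.3]
finger_gap: 0.524
grasp_force: 47.2
```

Emit:
step_arm([
  [0,0,0.3,0],
  [0,0,0.3,0],
  [0,0,0.2,0],
  [0,0,0.1,0],
  [0,0,0,0],
  [0,0,0,0],
  [0,0,0,0],
  [0,0,0,0],
])

```text
time_s: 26.85
tool_pos: [0.5765, 0.187, 0.0588]
tool_rot: [0.0, 0.579, 0.815, 0.0]
contact_force: [0.6, -0.5, -2.0]
finger_gap: 0.52
grasp_force: 47.3
```

Emit:
step_arm([
  [0,0,0.1,0],
  [0,0,0.1,0],
  [0,0,0.1,0],
  [0,0,0,0],
  [0,0,0,0],
  [0,0,0,0],
  [0,0,0,0],
  [0,0,0,0],
])

```text
time_s: 27.65
tool_pos: [0.5766, 0.1871, 0.0587]
tool_rot: [-0.0, 0.579, 0.815, -0.001]
contact_force: [-9.2, -2.6, 13.6]
finger_gap: 0.523
grasp_force: 48.9
```

Seated, with contact at the expected height. Release.

Emit:
step_arm([
  [0,0,-0.1,0],
  [0,0,0,0],
  [0,0,0,0],
  [0,0,0,0],
  [0,0,0,0],
  [0,0,0,0],
  [0,0,0,0],
  [0,0,0,0],
], hand=7.5)

```text
time_s: 28.45
tool_pos: [0.5764, 0.187, 0.0567]
tool_rot: [-0.0, 0.579, 0.815, -0.0]
contact_force: [0.2, -0.0, -0.5]
finger_gap: 0.882
grasp_force: 0.0
```

Emit:
step_arm([
  [0,0,-1,0],
  [0,0,-2,0],
  [0,0,-3,0],
  [0,0,-4,0],
  [0,0,-4,0],
  [0,0,-3,0],
  [-4,0,0,0],
  [-4,0,0,0],
])

```text
time_s: 29.25
tool_pos: [0.6038, 0.1115, 0.2302]
tool_rot: [0.002, 0.578, 0.816, 0.002]
contact_force: [0.9, -0.3, 0.1]
finger_gap: 0.874
grasp_force: 0.0
```

Emit:
step_arm([
  [-3,0,0,0],
  [0,0,0,0],
  [0,0,0,0],
  [0,0,0,0],
  [0,0,0,0],
  [0,0,0,0],
  [0,0,0,0],
  [0,0,0,0],
])

```text
time_s: 30.05
tool_pos: [0.6125, 0.0835, 0.2268]
tool_rot: [-0.0, 0.579, 0.815, -0.0]
contact_force: [0.1, -0.3, 0.6]
finger_gap: 0.876
grasp_force: 0.0
```

```bash
python3 - <<'E'
from h import *
im,P=cam("wrist");im2,P2=cam("side")
save("f.png",np.hstack([im[:,:,:],im2]),k=.78)
s=arm.sense();print(s["tool_pos"],s["time_s"])
for X in(P,P2):
    Q=X[(abs(X[...,0]-.5767)<.035)&(abs(X[...,1]-.187)<.035)&(X[...,2]>.04)&(X[...,2]<.08)]
    T=Q[Q[:,2]>.066];print(len(Q),len(T),np.median(T,0),cv2.minAreaRect(T[:,:2].astype(np.float32)))
E
```

```text
[0.61256791 0.0833374  0.22681839] 30.15
4804 4774 [0.57629691 0.18670972 0.07326371] ((0.578021764755249, 0.18238946795463562), (0.045972906053066254, 0.06852631270885468), 20.645679473876953)
379 284 [0.57520098 0.18319334 0.07146848] ((0.5765580534934998, 0.18321877717971802), (0.04640441760420799, 0.07518810033798218), 20.143484115600586)
```

View pics/f.png

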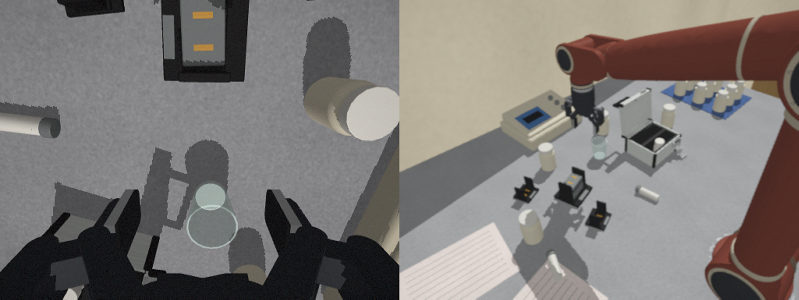

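The pack sits in the bay between the walls (left half, (203,30)). Its top is at about 72 mm, so it is fully home. The lid and latch are open and the bystanders haven't moved.

```bash
python3 -c "
from rig import arm
print(arm.sign_off())"
```

```text
the job is handed in; nothing more can be done
None
```

The job is done and handed in at about 30 s: the latch and lid are open, the pack stands fully home in the charger bay (lowered to contact before release), and the jar is still in its slot.

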